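# Push a trophy plinth under the spring hold-down

## Robot

A 6-joint arm with a two-finger parallel gripper is mounted at the origin on the work surface. World frame = base frame: x ahead of the robot, y to its left, z up, the work surface at z = 0. Lengths are in mm, angles in rad, forces in N, time in s.
With the tool pointing down it reaches from about 350 to 775 mm from the base axis. Payload 7.3 kg.
Tool frame: the origin (TCP) lies at the very end of the fingers, on their centre line; the grasp point (between the pads) lies 19 mm behind it (bot.grip_point_offset is the distance from the TCP to the grasp point, in mm); z points along the fingers, y is the line along which they close (so a half turn about z gives the same grasp; the last joint's range is limited). The gripper opens to 92 mm and grips with 3 to 60 N. Pads are 19 mm wide; open, the fingers measure 130 mm over their backs; the gripper's body (75 mm by 190 mm) begins 47 mm behind the grasp point.
Start: joints at [-1.267, 0.342, 1.524, -0, 1.275, -0.146], TCP at [228.286, -472.79, 226.741] pointing down, gripper open.
Joint ranges: [-2.53, 2.53], [-0.77, 2.02], [0.04, 2.7], [-1, 4.14], [0.28, 2.66], [-3.11, 3.11]. Speed limits (rad/s): [2.57, 2.57, 3.14, 3.14, 3.14, 3.14].

## Interface

Orientations are given as [roll, pitch, yaw] about the fixed x, y, z axes, in that order (R = Rz(yaw) Ry(pitch) Rx(roll)).
In Python, from plant import bot gives the robot as it stands. The module is installed in compiled form; this text tells all that it offers.
- The arm moves only by the shell command python3 -m jog 'ROWS' [OPENING]. ROWS is JSON, a list of rows, each a list of 6 numbers: the shift along the tool's x, y, z in mm, then the turn, a rotation vector about the tool's x, y, z in rad. In form: [[dx, dy, dz, rx, ry, rz], ...]. A call has 1 to 12 rows; each row shifts and turns the commanded pose from where the row before left it, along the tool's axes as they then stand; what a row does not reach is not made up. A row lasts 1/10 s, in which the tool goes at most 50 mm and 8.59 degrees, less where a joint would pass 70% of its speed; a pose out of reach is approached as far as the arm can. A call with a gripper value outside its range is refused whole. OPENING is the opening in per cent of the stroke, from 0 (shut) to 100 (fully open), set as the call begins (- or left out, the last holds). The fingers move at their own pace and stop on an object; the grip force is fixed at half the most. Time passes only in rows, so rows that do not move let the fingers close. It gives the time, the measured TCP pose, the force, the opening and the grip force at its end, in the units of the state.
- bot.get_obs(): the state, without advancing time (a new reading comes with each control period).
- bot.capture(name): name is "side" or "top"; returns the picture (420x560x3 uint8, red, green, blue); there is no depth.
- bot.camera_model(name): a dict with "fx", "fy", "cx", "cy" (pixels), "position" and "orientation" of the camera in the world. Camera axes: x right, y down, z forward; pixel columns grow to the right and rows downward; lengths in mm; the calibration is good to about 2 mm. A picture is of the moment at which its call begins. camera_model takes no time and is no camera call.
- bot.close_job(): hands the job in; it is judged then, once.
Trained networks look in the newest picture that a camera, given by its name, has taken for a name from the list of things; names that differ only in an ending like _2 or _b are one class to them, and where a whole thing is asked for, a point or a joint stands for the part that bears it (a point fixed in the world has none). Each returns a list of dicts, best first, with "p" (0 to 1); they miss things now and then, are a little off and sometimes report something else, mostly with a low value. They report only what shows in the picture. A call takes as long as a camera call. They do not tell look-alikes from the thing itself.
- bot.outline_of(target, camera): "mask" (420x560 bool, what is visible of it) and "pixel" ([column, row] in pixels, amid what is visible of it).
The state is a dict: "time": time; "joint_positions": joint angles; "dq": joint speeds; "tau": joint torques, N m; "tool_pos": TCP position; "tcp_rot": TCP orientation; "contact_force": force on the tool from outside, world axes, zero at the start; "moment": the same for the moment, N m; "grip_width": finger opening in mm; "finger_force": force on a finger pad.
Only numpy, scipy, OpenCV 4.12 (cv2) and the standard library are available. Lean on these libraries where they do the work, as an engineer would, in place of code of your own. Each camera call takes 0.05 s, during which the arm holds its last target. There are 200 camera calls.

## Task

Load the dark wooden plinth into the hold-down fixture: press the yellow pedal bar down with one fingertip to hold the red spring flap open, and keep it held open while the other finger pushes the plinth under the flap until it is fully home against the back stop. Then let go so that the flap closes onto the plinth and holds it. Only push the plinth along, never grip or lift it, and leave everything else on the bench where it stands.

Things in the scene. Friction and masses are not known exactly. Their poses are not given: they have to be found in the camera images.
- fixture: hold-down fixture bolted to the bench. Origin on the bench top, on the lane's centre line, at the x of the flap's front edge; +x is the push direction, z up; the mm below are in this frame. Aluminium bed 8 mm thick, x -183 to 62, y -46 to 50. The flap's 8 mm hinge shaft runs along x at y = 40, z = 32, between posts at x = -180 and 54 (tops z = 42)
- stop_face (a point): centre of the face of the dark back stop, on the lane's centre line at fixture x = 45 mm, y = 0, z = 23. Dark rails (5 mm thick, tops z = 22) line the lane from x = -173 to the stop: inner faces at y = +-30 mm up to x = -30, then narrowing gently to y = +-27.5 from x = -5 on, so that they straighten the plinth
- pad_bottom (a point): centre of the underside of the black rubber pad (30 x 18 mm) under the red flap; shut it is at fixture x = 15, y = -13, z = 43 mm, too low for the plinth to pass. The flap spans x = 0 to 38, y = -23 to 43; its top is at z = 66 shut, its free edge at z = 94 fully open
- flap (a joint): angle of the red flap, one rigid piece with the yellow pedal, rad: 0 shut, 0.6 fully open (end stop). A spring shuts it; pressing the pedal down opens it, 6 to 11 N at the middle of the pedal's width. It clears the plinth above about 0.24; hold it at 0.3 or more, 0.45 is comfortable. It reads about 0.21 when resting on the plinth's top
- pedal_mid (a point): centre of the top of the yellow pedal bar, beyond the hinge from the flap: 163 mm long (fixture x -172 to -9), reaching 6 to 42 mm from the shaft towards +y. Shut it slopes up outwards by 0.30 rad, this point at y = 64, z = 42 mm; at flap angle a by 0.30 - a, z = 30 at a = 0.45. It works the same anywhere along its length and a finger may slide along it
- plinth_center (a point): centre of the plinth (half-way up), a dark wooden block 60 long (x) x 50 wide (y) x 44 mm tall, about 0.16 kg, brass nameplate on its -x face, the face to push. It stands between the rails in front of the flap, roughly in line; its top is 52 mm above the bench. Home at the stop this point is at fixture x = 15, y = 0, z = 30, the -x face still 15 mm in front of the flap
- plinth: the same plinth, origin at the centre of its underside
- goblet: bystander, leave alone: brass goblet, 60 mm wide, 120 mm tall; origin at the centre of its underside
- polish: bystander, leave alone: amber polish jar with black lid, 54 mm wide, 75 mm tall; origin at the centre of its underside
- trophy: bystander, leave alone: steel trophy on a 56 mm marble foot, 110 mm tall; origin at the centre of its underside
- cup: bystander, leave alone: small open brass bowl, 68 mm wide, 50 mm tall; origin at the centre of its underside
- driver: bystander, leave alone: red-handled screwdriver lying flat, 170 mm long; its origin lies under it, on the bench
- giftbox: bystander, leave alone: cardboard box with blue lid, 94 x 74 x 49 mm; origin at the centre of its underside
Things that resemble listed ones, but are neither listed nor needed, are in the scene too. What is shaped like the plinth but green or turquoise is not meant.

How it is judged (in metres and radians):
On the way, in this order (a step that is already met when the one before it is completed fails the run):
1. a finger on the pedal holds the flap open (0.28 rad or more) with the plinth still in front of it (under it by less than 8 mm) (value of joint flap above 0.28 rad and contact force between the fingers and fixture above 0.3 N and x of plinth_center in the frame of fixture below -0.022 m), for 0.2 s.
2. the plinth is pushed home against the back stop (within 4 mm) while the flap is still held open (value of joint flap above 0.28 rad and contact force between the fingers and fixture above 0.3 N and x of plinth_center in the frame of fixture between 0.011 and 0.019 m and y of plinth_center in the frame of fixture between -0.006 and 0.006 m and z of plinth_center in the frame of fixture below 0.034 m and angle between the x axis of plinth and the x axis of fixture, either way round below 0.1 rad), for 0.1 s.
At the end, for the whole second after the job is handed in: the plinth is on the bed, within 4 mm of the back stop, within 6 mm of the lane's centre line and within 0.1 rad of straight, at rest, and the released flap rests on its top (flap at 0.15 to 0.27 rad) and presses it down (x of plinth_center in the frame of fixture between 0.011 and 0.019 m and y of plinth_center in the frame of fixture between -0.006 and 0.006 m and z of plinth_center in the frame of fixture below 0.034 m and angle between the x axis of plinth and the x axis of fixture, either way round below 0.1 rad and value of joint flap between 0.15 and 0.27 rad and contact force between fixture and plinth above 4 N and linear speed of plinth below 0.01 m/s); the robot touches nothing.
It fails at once if the plinth is lifted or carried (more than 10 mm off the fixture's bed) (z of plinth_center in the frame of fixture above 0.04 m).
It fails at once if the plinth is tipped over (more than 0.35 rad) (angle between plinth_center's own z axis and vertical above 0.35 rad).
It fails at once if a bystander is disturbed (moved more than 15 mm) (distance of any of goblet, polish, trophy, cup, driver, giftbox from where it was at the start of the episode above 0.015 m).
It also fails if it takes over 42 s, if anything falls off the work surface, if the arm or the gripper's body presses on something with over 40 N, if the wrist force passes 120 N, or if a joint passes its speed limit or range.

## Working session

There is one attempt and no reset: what is moved stays moved. The work goes in short steps, Python scripts to look and compute and a shell command to move; the robot and the scene stay as the last step left them, time stands still between calls to the robot, and variables do not carry over. Pictures are saved under pics/ and viewed, at most 10 in all, crops included, and the job is handed in when it is done.

```bash
mkdir -p pics; cat > h.py <<'E'
import numpy as np, cv2
from scipy.spatial.transform import Rotation as R
from plant import bot
def cam(n):
    m=bot.camera_model(n); o=np.array(m["orientation"],float)
    Rm=o if o.shape==(3,3) else R.from_euler('xyz',o).as_matrix()
    return m,Rm,np.array(m["position"],float)
def ray(n,px):
    m,Rm,p=cam(n); d=Rm@np.array([(px[0]-m["cx"])/m["fx"],(px[1]-m["cy"])/m["fy"],1.]); return p,d
def onz(n,px,z):
    p,d=ray(n,px); return p+d*(z-p[2])/d[2]
def proj(n,P):
    m,Rm,p=cam(n); c=Rm.T@(np.array(P,float)-p); return np.array([m["fx"]*c[0]/c[2]+m["cx"],m["fy"]*c[1]/c[2]+m["cy"]])
E
python3 - <<'E'
from h import *
o=bot.get_obs(); print({k:np.round(v,3) for k,v in o.items()})
ims=[]
for n in("top","side"):
    im=bot.capture(n); cv2.imwrite(f"pics/{n}0.png",im[...,::-1]); print(n,bot.camera_model(n))
    for t in("plinth","fixture","pedal_mid","flap"):
        for r in bot.outline_of(t,n):
            if r["p"]>.2: print(n,t,round(r["p"],2),np.round(r["pixel"]),r["mask"].sum())
E
```

```text
{'time': np.float64(0.0), 'joint_positions': array([-1.267,  0.343,  1.525, -0.   ,  1.275, -0.146]), 'dq': array([-0.001,  0.002,  0.   ,  0.   , -0.002,  0.001]), 'tau': array([-3.0000e-03, -4.3124e+01, -2.4423e+01,  7.2000e-02,  5.6000e-02,
       -0.0000e+00]), 'tool_pos': array([ 228.169, -472.378,  226.037]), 'tcp_rot': array([-3.14, -0.  ,  0.45]), 'contact_force': array([ 0.686, -1.197,  0.006]), 'moment': array([-0.013,  0.033, -0.018]), 'finger_force': np.float64(0.0), 'grip_width': np.float64(92.091)}
top {'fx': 388.70205604046095, 'fy': 388.70205604046095, 'cx': 272.07365598831313, 'cy': 214.47577299445993, 'position': array([502.25495526,  56.99959699, 811.53911119]), 'orientation': array([-3.07417245, -0.03272185, -1.57264611])}
top plinth 0.96 [409. 274.] 931
top plinth 0.89 [346. 304.] 975
top plinth 0.73 [278. 310.] 847
top plinth 0.69 [327. 224.] 784
top fixture 0.9 [318. 201.] 5475
top fixture 0.49 [303. 201.] 2418
top flap 0.73 [305. 204.] 2482
top flap 0.67 [434. 193.] 2044
side {'fx': 390.8164699774547, 'fy': 390.8164699774547, 'cx': 271.680990908083, 'cy': 209.49701900104876, 'position': array([156.42473032, 537.28976386, 767.71573831]), 'orientation': array([-2.38632952, -0.01227983, -2.41092059])}
side plinth 0.9 [389. 192.] 620
side plinth 0.77 [320. 205.] 612
side plinth 0.69 [351. 269.] 826
side fixture 0.56 [299. 203.] 2306
side pedal_mid 0.81 [292. 204.] 1180
side flap 0.68 [295. 206.] 966
```

View pics/top0.png

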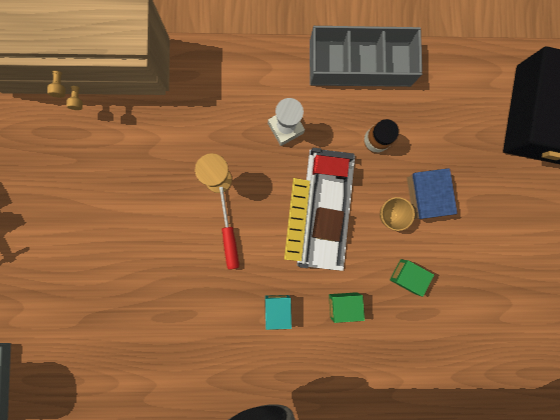

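View pics/side0.png

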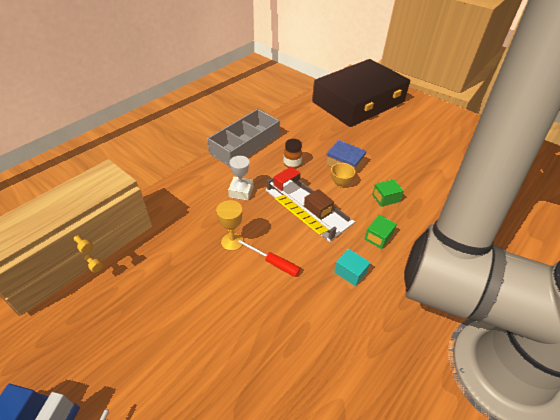

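The pictures show the fixture at top (320,210), with the red flap at (331,165), the yellow pedal at (297,220) and the goblet to its left at (212,170).

Plinth candidates in the top view are brown (327,224), green (413,277), green (347,308) and turquoise (278,312). Only the brown one is dark wood and stands between the rails. I'll fit the poses and confirm it in a crop.

```bash
cat > fit.py <<'E'
from h import *
from scipy.optimize import minimize
import itertools
S=4
def poly(n,P):
    q=np.array([proj(n,p) for p in P]); m=np.zeros((420*S,560*S),np.uint8)
    cv2.fillConvexPoly(m,cv2.convexHull(np.round((q+.5)*S).astype(np.int32)),1); return m>0
def tf(v,P):
    c,s=np.cos(v[2]),np.sin(v[2]); P=np.array(P,float); return np.c_[v[0]+c*P[:,0]-s*P[:,1],v[1]+s*P[:,0]+c*P[:,1],P[:,2]]
def fit(v0,parts): # parts: (cam,mask,points)
    ms=[(n,cv2.resize(m.astype(np.uint8),None,fx=S,fy=S,interpolation=cv2.INTER_NEAREST)>0,P) for n,m,P in parts]
    def cost(u):
        v=[u[0],u[1],u[2]/100]; c=0
        for n,m,P in ms:
            a=poly(n,tf(v,P)); c+=1-(a&m).sum()/(a|m).sum()
        return c/len(ms)
    u=np.array([v0[0],v0[1],v0[2]*100])
    for st in(12,4): 
        r=minimize(cost,u,method="Nelder-Mead",options=dict(initial_simplex=np.vstack([u]+[u+st*e for e in np.eye(3)]),xatol=.1,fatol=1e-4)); u=r.x
    return np.array([u[0],u[1],u[2]/100]),r.fun
def box(x0,x1,y0,y1,z0,z1): return list(itertools.product((x0,x1),(y0,y1),(z0,z1)))
def hsv(im): return cv2.cvtColor(im,cv2.COLOR_RGB2HSV)
def big(m,near):
    m=cv2.morphologyEx(m.astype(np.uint8),cv2.MORPH_CLOSE,np.ones((5,5)))
    k,l,s,c=cv2.connectedComponentsWithStats(m)
    i=1+min(range(k-1),key=lambda i:np.hypot(*(c[i+1]-near)) if s[i+1,4]>100 else 1e9); return l==i
cb,sb=np.cos(.3),np.sin(.3)
PED=[(x,40+r*cb-3*sb*t,32+r*sb+3*cb*t) for x in(-172,-9) for r in(6,42) for t in(-1,1)]
E
cat > m1.py <<'E'
from fit import *
I={n:cv2.imread(f"pics/{n}0.png")[...,::-1].copy() for n in("top","side")}
near={"top":(297,220),"side":(300,213)}; 
Y={}
for n in I:
    H=hsv(I[n]); y=(H[...,0]>22)&(H[...,0]<34)&(H[...,1]>150)&(H[...,2]>110); Y[n]=big(y,near[n]); print(n,Y[n].sum())
p0=onz("top",(327,224),52); print("guess",p0)
v0=[p0[0]+60,p0[1],-.1]
for ns in(("top",),("side",),("top","side")):
    v,c=fit(v0,[(n,Y[n],PED) for n in ns]); print("fixture",ns,np.round(v,3),round(c,3))
F=v
pl={}
for n,px in(("top",(327,224)),("side",(320,205))):
    H=hsv(I[n]); bot.capture(n); rs=bot.outline_of("plinth",n); r=min(rs,key=lambda r:np.hypot(*(np.array(r["pixel"])-px))); pl[n]=r["mask"]; print(n,r["pixel"],r["p"])
PB=box(-30,30,-25,25,22,52)
for ns in(("top",),("side",),("top","side")):
    v,c=fit([p0[0],p0[1],F[2]],[(n,pl[n],PB) for n in ns]); 
    d=v[:2]-F[:2]; cc,s=np.cos(F[2]),np.sin(F[2]); print("plinth",ns,np.round(v,3),round(c,3),"in fixture",np.round([cc*d[0]+s*d[1],-s*d[0]+cc*d[1],v[2]-F[2]],3))
np.save("F.npy",F)
for t in("goblet","trophy","driver","polish","cup"):
    for r in bot.outline_of(t,"top")[:1]:
        g=onz("top",r["pixel"],{"goblet":80,"trophy":60,"driver":10,"polish":50,"cup":40}[t]); d=g[:2]-F[:2]; print(t,np.round(r["p"],2),np.round(r["pixel"]),"fix",np.round([cc*d[0]+s*d[1],-s*d[0]+cc*d[1]]))
ims=[]
for n,c in(("top",(325,210)),("side",(310,205))):
    k=5; im=cv2.resize(I[n],None,fx=k,fy=k,interpolation=cv2.INTER_CUBIC)
    for P,col in((tf(F,PED),(255,255,255)),(tf(v,PB),(0,255,255)),(tf(F,[(0,-23,66),(38,-23,66),(-30,0,22),(0,0,8),(-183,-46,8),(62,-46,8),(-183,50,8)]),(0,255,0))):
        for p in P: cv2.circle(im,tuple(int(a*k+k/2) for a in proj(n,p)),3,col,-1)
    x,y=c[0]*k,c[1]*k; ims.append(im[y-300:y+300,x-190:x+190])
cv2.imwrite("pics/crop1.png",np.hstack(ims)[...,::-1])
E
python3 m1.py
```

```text
top 1320
side 535
guess [534.79968113 -75.9331588   52.        ]
fixture ('top',) [ 6.27927e+02 -9.14050e+01 -1.16000e-01] 0.107
fixture ('side',) [ 6.28389e+02 -9.44430e+01 -1.38000e-01] 0.153Traceback (most recent call last):
  File "m1.py", line 10, in <module>
    v,c=fit(v0,[(n,Y[n],PED) for n in ns]); print("fixture",ns,np.round(v,3),round(c,3))
        ~~~^^^^^^^^^^^^^^^^^^^^^^^^^^^^^^^
  File "fit.py", line 19, in fit
    r=minimize(cost,u,method="Nelder-Mead",options=dict(initial_simplex=np.vstack([u]+[u+st*e for e in np.eye(3)]),xatol=.1,fatol=1e-4)); u=r.x
    res = _minimize_neldermead(fun, x0, args, callback, bounds=bounds,
                               **options)
    fsim[j] = func(sim[j])
              ~~~~^^^^^^^^
    fx = function(np.copy(x), *(wrapper_args + args))
  File "fit.py", line 15, in cost
    a=poly(n,tf(v,P)); c+=1-(a&m).sum()/(a|m).sum()
  File "fit.py", line 6, in poly
    q=np.array([proj(n,p) for p in P]); m=np.zeros((420*S,560*S),np.uint8)
                ~~~~^^^^^
  File "h.py", line 13, in proj
    m,Rm,p=cam(n); c=Rm.T@(np.array(P,float)-p); return np.array([m["fx"]*c[0]/c[2]+m["cx"],m["fy"]*c[1]/c[2]+m["cy"]])
           ~~~^^^
  File "h.py", line 5, in cam
    m=bot.camera_model(n); o=np.array(m["orientation"],float)
ValueError: time passes only in moves, steps and waits
```

```bash
sed -i 's/^def cam(n):/from functools import lru_cache\n@lru_cache\ndef cam(n):/' h.py; python3 m1.py
```

```text
top 1320
side 535
guess [534.79968113 -75.9331588   52.        ]
fixture ('top',) [ 6.27927e+02 -9.14050e+01 -1.16000e-01] 0.107
fixture ('side',) [ 6.28389e+02 -9.44430e+01 -1.38000e-01] 0.153
fixture ('top', 'side') [ 6.28346e+02 -9.12930e+01 -1.21000e-01] 0.136
top [326.5, 223.9] 0.98
side [319.8, 201.5] 0.61
plinth ('top',) [ 5.35709e+02 -7.86630e+01 -1.61000e-01] 0.044 in fixture [-9.3484e+01  1.3480e+00 -4.0000e-02]
plinth ('side',) [ 5.34468e+02 -7.98230e+01 -1.24000e-01] 0.099 in fixture [-9.4576e+01  4.7000e-02 -3.0000e-03]
plinth ('top', 'side') [ 5.3541e+02 -7.8859e+01 -1.6300e-01] 0.077 in fixture [-9.3758e+01  1.1170e+00 -4.2000e-02]
goblet 0.69 [215. 170.] fix [-20. 231.]
trophy 0.83 [285. 119.] fix [101. 112.]
driver 0.92 [229. 243.] fix [-155.  193.]
polish 0.56 [381. 137.] fix [ 92. -86.]
cup 0.77 [396. 214.] fix [ -58. -134.]
```

View pics/crop1.png

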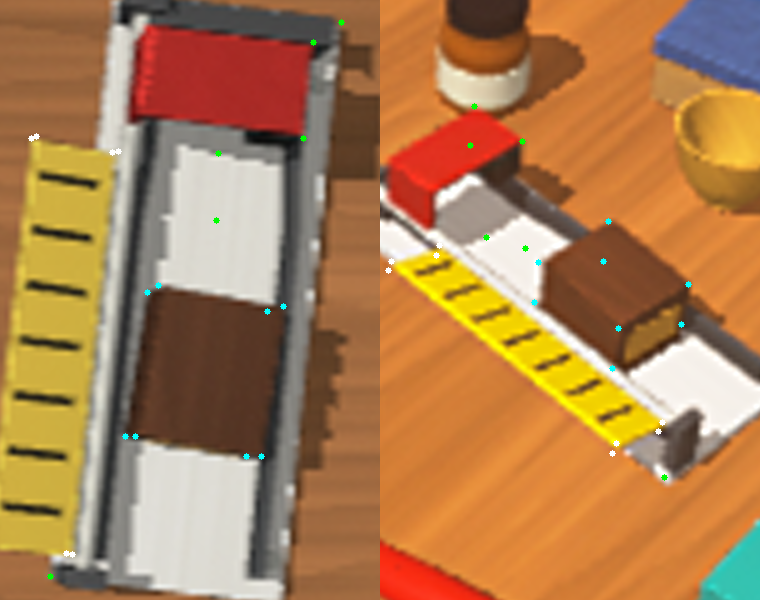

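The crop confirms it: brown plinth between the rails with its brass face toward −x, and the flap and pedal fit agree to about 2 mm. In the fixture frame the plinth is at x ≈ −94, y ≈ +1. I'll go above the start position, fixture (−142, 33), and turn to the fixture's yaw.

```bash
python3 -m jog '[[35,-23,0,0,0,0],[35,-23,0,0,0,0],[35,-23,0,0,0,0],[35,-23,0,0,0,0],[35,-23,0,0,0,0],[35,-23,0,0,0,0],[35,-23,0,0,0,0],[35,-23,0,0,0,0],[35,-23,0,0,0,0],[35,-23,0,0,0,0],[35,-23,0,0,0,0],[35,-23,0,0,0,0]]' 49
python3 -m jog '[[0,0,0,0,0,0.143],[0,0,0,0,0,0.143],[0,0,0,0,0,0.143],[0,0,0,0,0,0.143],[0,0,0,0,0,0],[0,0,0,0,0,0]]'
cat > st.py <<'E'
from h import *
F=np.load("F.npy"); o=bot.get_obs(); t=o["tool_pos"]; d=t[:2]-F[:2]; c,s=np.cos(F[2]),np.sin(F[2])
print("t",round(float(o["time"]),2),"fix xyz",np.round([c*d[0]+s*d[1],-s*d[0]+c*d[1],t[2]],1),"rpy",np.round(o["tcp_rot"],3),"yawerr",round(o["tcp_rot"][2]-F[2],3),"w",round(float(o["grip_width"]),1),"f",np.round(o["contact_force"],1))
E
python3 st.py
```

```text
time: 2.15
tool_pos: [487.2, -40.0, 226.9]
tcp_rot: [3.141, -0.0, 0.45]
contact_force: [0.3, 0.4, 0.4]
grip_width: 45.0
finger_force: 0.0
time: 2.75
tool_pos: [486.5, -41.6, 226.8]
tcp_rot: [3.142, -0.0, -0.118]
contact_force: [-0.0, -0.2, 0.4]
grip_width: 45.2
finger_force: 0.0
t 2.75 fix xyz [-146.8   32.2  226.8] rpy [ 3.142 -0.    -0.118] yawerr 0.003 w 45.2 f [-0.  -0.2  0.4]
```

```bash
python3 -m jog '[[1,-1,40,0,0,0],[1,0,40,0,0,0],[1,0,40,0,0,0],[0,0,32,0,0,0],[0,0,0,0,0,0],[0,0,0,0,0,0]]'
python3 st.py; python3 - <<'E'
from h import *
ims=[]
for n,c in(("top",(325,210)),("side",(310,215))):
    im=bot.capture(n); k=5; im=cv2.resize(im,None,fx=k,fy=k,interpolation=cv2.INTER_CUBIC); x,y=c[0]*k,c[1]*k; ims.append(im[y-300:y+300,x-200:x+200])
cv2.imwrite("pics/c2.png",np.hstack(ims)[...,::-1])
E
```

```text
time: 3.35
tool_pos: [489.9, -41.1, 75.2]
tcp_rot: [3.142, 0.0, -0.121]
contact_force: [1.0, 0.4, 0.4]
grip_width: 44.7
finger_force: 0.0
t 3.35 fix xyz [-143.5   33.1   75.2] rpy [ 3.142  0.    -0.121] yawerr 0.0 w 44.7 f [1.  0.4 0.4]
```

View pics/c2.png

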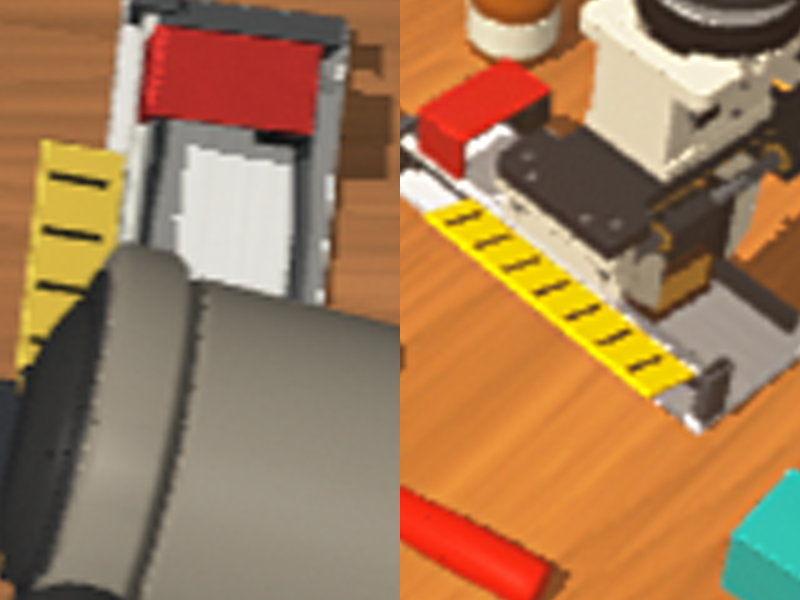

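The side view shows the gripper above the pedal, with the brass face at crop (685,285) clear behind and below the fingers and nothing touching. I'll descend and press in small steps, watching the force.

```bash
python3 -m jog '[[0,0,15,0,0,0],[0,0,10,0,0,0],[0,0,5,0,0,0],[0,0,0,0,0,0]]'; python3 st.py
python3 -m jog '[[0,0,5,0,0,0],[0,0,4,0,0,0],[0,0,3,0,0,0],[0,0,0,0,0,0]]'; python3 st.py;python3 - <<'E'
from h import *
ims=[]
for n,c in(("top",(325,210)),("side",(310,215))):
    im=bot.capture(n); k=5; im=cv2.resize(im,None,fx=k,fy=k,interpolation=cv2.INTER_CUBIC); x,y=c[0]*k,c[1]*k; ims.append(im[y-300:y+300,x-200:x+200])
cv2.imwrite("pics/c3.png",np.hstack(ims)[...,::-1])
E
```

```text
time: 3.85
tool_pos: [489.5, -41.0, 44.7]
tcp_rot: [3.142, 0.0, -0.122]
contact_force: [0.7, -0.8, 0.1]
grip_width: 45.2
finger_force: 0.0
t 3.85 fix xyz [-143.9   33.1   44.7] rpy [ 3.142  0.    -0.122] yawerr -0.001 w 45.2 f [ 0.7 -0.8  0.1]
time: 4.25
tool_pos: [490.6, -39.9, 33.6]
tcp_rot: [-3.14, -0.002, -0.123]
contact_force: [0.9, 6.6, 9.2]
grip_width: 44.8
finger_force: 4.7
t 4.25 fix xyz [-143.    34.4   33.6] rpy [-3.14e+00 -2.00e-03 -1.23e-01] yawerr -0.002 w 44.8 f [0.9 6.6 9.2]
```

View pics/c3.png

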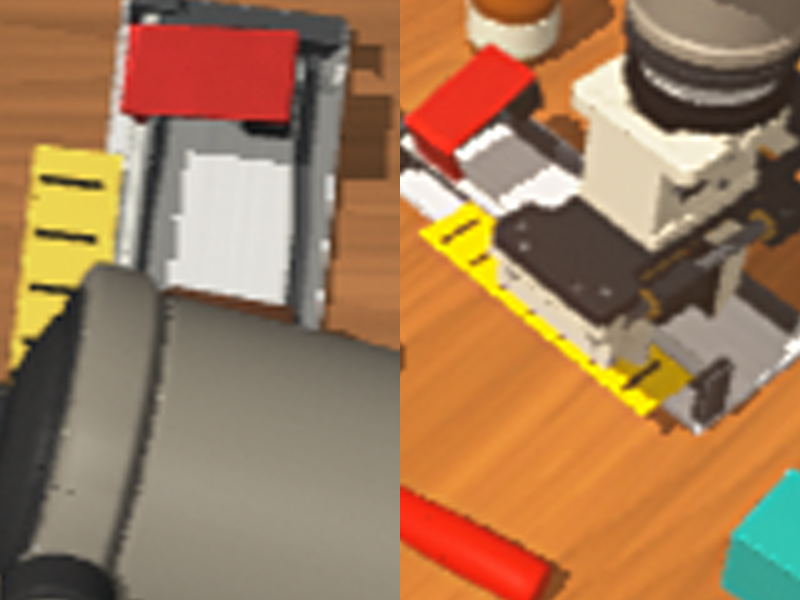

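The flap has visibly lifted, with 9 N on the pedal and the plinth still in front (its edge shows at crop (230,300)). From geometry the angle is about 0.38. I'll press 1 mm more, dwell, then push along x.

```bash
python3 -m jog '[[0,0,1,0,0,0],[0,0,0.3,0,0,0],[0,0,0,0,0,0],[0,0,0,0,0,0],[5,0,0,0,0,0],[5,0,0,0,0,0],[5,0,0,0,0,0],[5,0,0,0,0,0],[0,0,0,0,0,0]]'; python3 st.py
```

```text
time: 5.25
tool_pos: [507.5, -42.7, 31.7]
tcp_rot: [-3.141, 0.005, -0.122]
contact_force: [-7.6, 2.0, 9.8]
grip_width: 45.2
finger_force: 5.7
t 5.25 fix xyz [-125.8   33.6   31.7] rpy [-3.141  0.005 -0.122] yawerr -0.001 w 45.2 f [-7.6  2.   9.8]
```

```bash
python3 -m jog '[[7,0,-0.5,0,0,0],[7,0,0,0,0,0],[7,0,0,0,0,0],[7,0,0,0,0,0],[7,0,0,0,0,0],[7,0,0,0,0,0],[7,0,0,0,0,0],[0,0,0,0,0,0]]'; python3 st.py;python3 - <<'E'
from h import *
ims=[]
for n,c in(("top",(325,210)),("side",(310,215))):
    im=bot.capture(n); k=5; im=cv2.resize(im,None,fx=k,fy=k,interpolation=cv2.INTER_CUBIC); x,y=c[0]*k,c[1]*k; ims.append(im[y-300:y+300,x-200:x+200])
cv2.imwrite("pics/c4.png",np.hstack(ims)[...,::-1])
E
```

```text
time: 6.05
tool_pos: [557.1, -48.9, 32.4]
tcp_rot: [-3.141, 0.003, -0.122]
contact_force: [-6.5, 1.8, 10.3]
grip_width: 45.0
finger_force: 5.3
t 6.05 fix xyz [-75.9  33.5  32.4] rpy [-3.141e+00  3.000e-03 -1.220e-01] yawerr -0.001 w 45.0 f [-6.5  1.8 10.3]
```

View pics/c4.png

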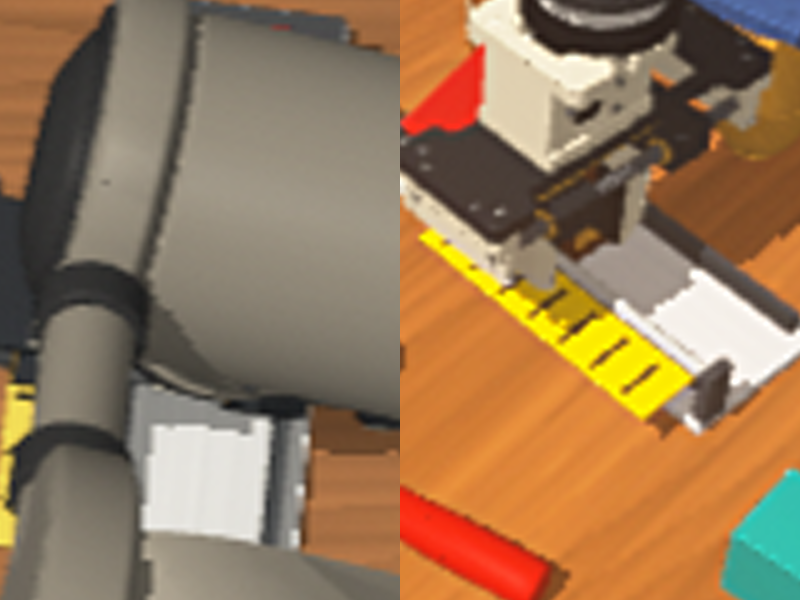

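Finger and plinth are advancing together: the brass face is at crop (595,240), just ahead of the finger, and the pedal is still held down. About 51 mm remain.

```bash
python3 -m jog '[[7,0,0,0,0,0],[7,0,0,0,0,0],[7,0,0,0,0,0],[7,0,0,0,0,0],[6,0,0,0,0,0],[5,0,0,0,0,0],[3,0,0,0,0,0],[0,0,0,0,0,0]]'; python3 st.py
python3 -m jog '[[2,0,0,0,0,0],[2,0,0,0,0,0],[0,0,0,0,0,0]]'; python3 st.py
```

```text
time: 6.95
tool_pos: [598.2, -54.0, 32.5]
tcp_rot: [-3.141, 0.004, -0.122]
contact_force: [-7.8, 1.3, 10.3]
grip_width: 45.0
finger_force: 5.5
t 6.95 fix xyz [-34.5  33.4  32.5] rpy [-3.141  0.004 -0.122] yawerr -0.001 w 45.0 f [-7.8  1.3 10.3]
time: 7.25
tool_pos: [601.6, -54.4, 32.5]
tcp_rot: [-3.141, 0.005, -0.122]
contact_force: [-9.0, 2.0, 11.0]
grip_width: 45.0
finger_force: 5.9
t 7.25 fix xyz [-31.1  33.4  32.5] rpy [-3.141  0.005 -0.122] yawerr -0.0 w 45.0 f [-9.  2. 11.]
```

```bash
python3 -m jog '[[2,0,0,0,0,0],[2,0,0,0,0,0],[0,0,0,0,0,0]]'; python3 st.py
python3 -m jog '[[1.5,0,0,0,0,0],[1,0,0,0,0,0],[0,0,0,0,0,0]]'; python3 st.py
```

```text
time: 7.55
tool_pos: [605.1, -54.9, 32.5]
tcp_rot: [-3.141, 0.006, -0.122]
contact_force: [-11.9, 2.3, 13.0]
grip_width: 44.8
finger_force: 7.6
t 7.55 fix xyz [-27.5  33.4  32.5] rpy [-3.141  0.006 -0.122] yawerr -0.001 w 44.8 f [-11.9   2.3  13. ]
time: 7.85
tool_pos: [605.1, -54.9, 32.5]
tcp_rot: [-3.141, 0.011, -0.122]
contact_force: [-18.7, 2.5, 19.3]
grip_width: 44.8
finger_force: 11.6
t 7.85 fix xyz [-27.5  33.3  32.5] rpy [-3.141  0.011 -0.122] yawerr -0.001 w 44.8 f [-18.7   2.5  19.3]
```

```bash
python3 - <<'E'
from h import *
ims=[]
for n,c in(("top",(325,200)),("side",(295,195))):
    im=bot.capture(n); k=6; im=cv2.resize(im,None,fx=k,fy=k,interpolation=cv2.INTER_CUBIC); x,y=c[0]*k,c[1]*k; w=120 if n=="top" else 270; ims.append(im[y-300:y+300,x-w:x+w])
cv2.imwrite("pics/c5.png",np.hstack(ims)[...,::-1])
E
```

```text
(no output)
```

View pics/c5.png

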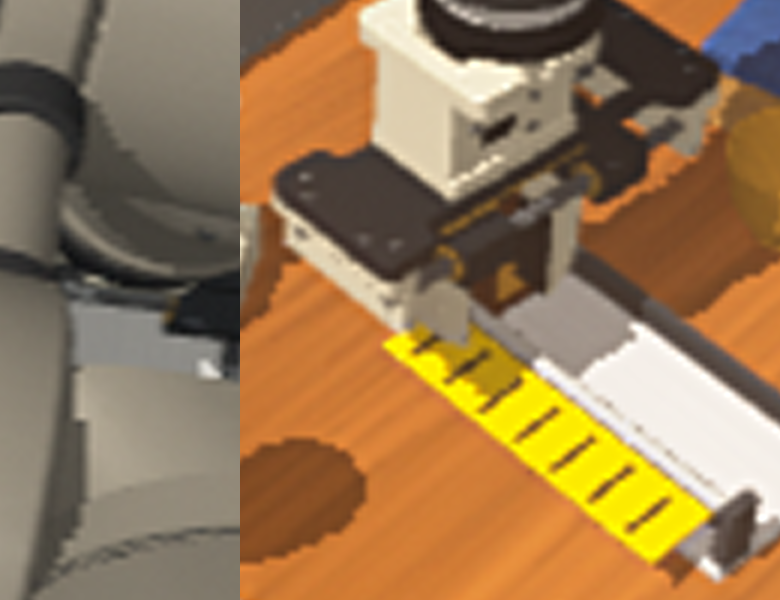

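```bash
python3 - <<'E'
from fit import *
F=np.load("F.npy"); im=bot.capture("side"); k=12; c=(305,197)
im=cv2.resize(im,None,fx=k,fy=k,interpolation=cv2.INTER_CUBIC); raw=im.copy()
def L(a,b,col):
    p,q=[tuple(int((u+.5)*k) for u in proj("side",tf(F,[v])[0])) for v in(a,b)]; cv2.line(im,p,q,col,1)
for x,col in((-15,(0,255,0)),(-20,(255,0,0))):
    L((x,-25,8),(x,25,8),col); L((x,-25,8),(x,-25,52),col); L((x,25,8),(x,25,52),col)
L((-172,46,34),(-9,46,34),(255,255,255)); L((-9,40,34),(-9,82,28),(0,255,255)); L((-172,40,34),(-172,82,28),(0,255,255));L((-183,-46,8),(-183,50,8),(255,0,255));L((-183,50,8),(62,50,8),(255,0,255))
x,y=c[0]*k,c[1]*k; s=np.s_[y-300:y+300,x-200:x+200]
cv2.imwrite("pics/c6.png",np.hstack([raw[s],im[s]])[...,::-1])
E
```

```text
(no output)
```

View pics/c6.png

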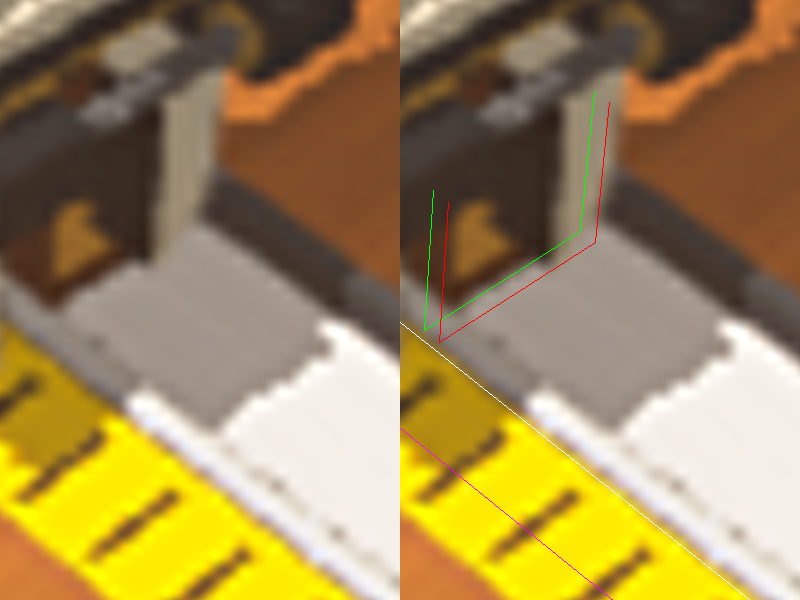

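The plinth's bottom front edge lies on the projected x = −15 line, crop (550,250), and the force jumped there with no further motion, so it is home at the stop. I'll back the finger off and then release the pedal gently.

```bash
python3 -m jog '[[0,0,0,0,0,0],[-3,0,0,0,0,0],[-4,0,0,0,0,0],[-5,0,0,0,0,0],[0,0,0,0,0,0]]'; python3 st.py
python3 -m jog '[[0,0,-1.5,0,0,0],[0,0,-1.5,0,0,0],[0,0,-2,0,0,0],[0,0,-2,0,0,0],[0,0,-3,0,0,0],[0,0,-5,0,0,0],[0,0,-10,0,0,0],[0,0,-20,0,0,0],[0,0,-30,0,0,0],[0,0,-40,0,0,0],[0,0,-40,0,0,0],[0,0,0,0,0,0]]'; python3 st.py
python3 -m jog '[[-40,0,-20,0,0,0],[-40,0,0,0,0,0],[-40,0,0,0,0,0],[-40,0,0,0,0,0],[0,0,0,0,0,0],[0,0,0,0,0,0]]'; python3 st.py
python3 - <<'E'
from fit import *
F=np.load("F.npy"); ims=[]
for n,c in(("top",(330,180)),("side",(300,195))):
    im=bot.capture(n); k=8; im=cv2.resize(im,None,fx=k,fy=k,interpolation=cv2.INTER_CUBIC); x,y=c[0]*k,c[1]*k
    for q in tf(F,[(-15,-25,52),(-15,25,52)]): cv2.circle(im,tuple(int((u+.5)*k) for u in proj(n,q)),3,(0,255,0),-1)
    ims.append(im[y-300:y+300,x-200:x+200])
cv2.imwrite("pics/c7.png",np.hstack(ims)[...,::-1])
E
```

```text
time: 8.5
tool_pos: [601.7, -54.8, 34.7]
tcp_rot: [3.141, -0.009, -0.123]
contact_force: [4.2, 0.7, 9.7]
grip_width: 45.2
finger_force: 4.7
t 8.5 fix xyz [-30.9  33.   34.7] rpy [ 3.141 -0.009 -0.123] yawerr -0.002 w 45.2 f [4.2 0.7 9.7]
time: 9.7
tool_pos: [601.3, -54.9, 194.1]
tcp_rot: [3.14, -0.012, -0.122]
contact_force: [0.1, -0.3, 0.4]
grip_width: 44.8
finger_force: 0.0
t 9.7 fix xyz [-31.2  32.8 194.1] rpy [ 3.14  -0.012 -0.122] yawerr -0.001 w 44.8 f [ 0.1 -0.3  0.4]
time: 10.3
tool_pos: [439.5, -34.9, 207.6]
tcp_rot: [3.141, -0.002, -0.122]
contact_force: [0.2, -0.7, -0.1]
grip_width: 44.9
finger_force: 0.0
t 10.3 fix xyz [-194.3   33.2  207.6] rpy [ 3.141e+00 -2.000e-03 -1.220e-01] yawerr -0.001 w 44.9 f [ 0.2 -0.7 -0.1]
```

View pics/c7.png

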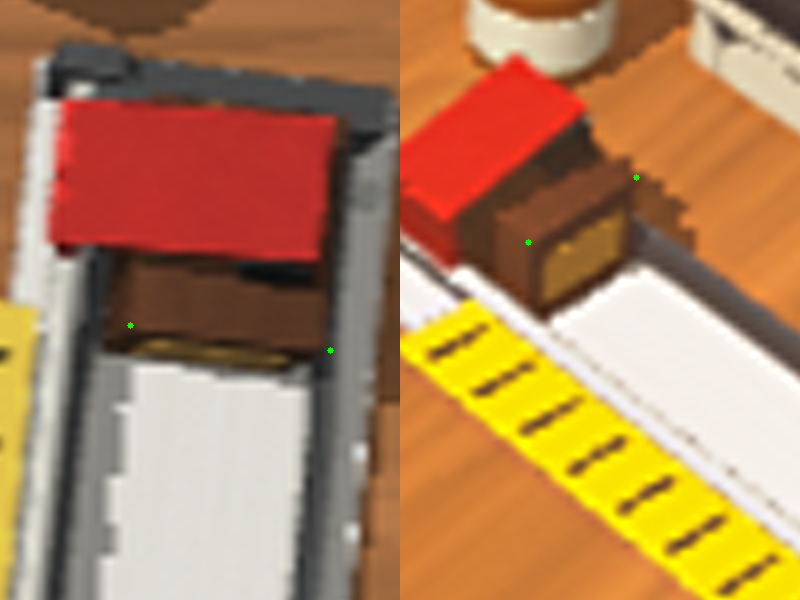

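The flap rests on the plinth, whose front face protrudes about 15–16 mm once parallax is allowed for. It sits straight and against the stop, the arm is clear, and the neighbouring items in view are undisturbed.

```bash
python3 -c "
from plant import bot
print(bot.close_job())"
```

```text
the job is handed in; nothing more can be done
None
```

The plinth was pushed home under the held-open flap, the flap was released onto it, and the job was handed in at about 10 s; the hand-in gave no verdict, so success rests on my camera and force readings.

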